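# Press a pot's lid home with the pedal press

### The arm

A 6-joint arm with a two-finger parallel gripper is mounted at the origin on a cart in front of the work surface, level with it; the furniture and walls round the work are solid. World frame = base frame: x ahead of the robot, y to its left, z up, the work surface at z = 0. Lengths are in m, angles in rad, forces in N, time in s.
With the tool pointing down it reaches from about 0.35 to 0.925 m from the base axis. Payload 6.4 kg.
Tool frame: the origin (TCP) lies at the very end of the fingers, on their centre line; the grasp point (between the pads) lies 19 mm behind it; z points along the fingers, y is the direction in which the jaws open and shut (so a half turn about z gives the same grasp; the last joint's range is limited). The gripper opens to 85 mm and grips with 20 to 120 N. Pads are 22 mm wide; open, the fingers measure 114 mm over their backs; the gripper's body (76 mm by 85 mm) begins 54 mm behind the grasp point. The pads swing forward as they close: fully open they stand 13 mm farther back than shut.
Start: joints at [-1.313, 0.245, 1.558, -0, 1.339, -0.174], TCP at [0.272, -0.59, 0.231] pointing down, gripper open.
Joint ranges: [-3.13, 3.13], [-1.02, 2.26], [0.13, 2.54], [-0.95, 4.09], [0.21, 2.88], [-2.74, 2.74]. Speed limits (rad/s): [2.57, 2.57, 3.14, 3.14, 3.14, 3.14].

### API

Orientations are given as a rotation vector (axis times angle).
In Python, from cell import sensors, optics, job gives the robot as it stands.
- The arm moves only by the tool apply_moves, never from a script. Its argument "increments" is a list that holds one entry, the list of rows, each a list of 7 numbers: the shift along the tool's x, y, z in m, then the turn, a rotation vector about the tool's x, y, z in rad, then the closure, from 0 (fully open) to 1 (shut). A call has 1 to 20 rows; each row is the pose to reach, as a shift and turn from the pose measured when the call began, along the tool's axes at that moment; what a row does not reach only later rows make up. A row lasts 1/12 s, in which the tool goes at most 41.7 mm and 7.16 degrees, less where a joint would pass 70% of its speed; a pose out of reach is approached as far as the arm can. A call with a gripper value outside its range is refused whole. The fingers move at their own pace and stop on an object; "newtons" is the grip in N (left out, the last holds). Time passes only in rows, so rows that repeat a pose let the fingers close. It gives the time, the measured TCP pose, the force and the opening at its end, in the units of the state.
- sensors.get_state(): the state, without advancing time (a new reading comes with each control period).
- optics.capture(name): name is "scene" or "top"; returns (picture, depth): 420x560x3 uint8, blue, green, red; 420x560 float32, m along the optical axis (not along the pixel's ray), 0 where there is no reading.
- optics.camera_model(name): a dict with "intrinsics" (3x3 intrinsics, pixels), "eye" and "orientation" of the camera in the world. Camera axes: x right, y up, looking along -z (the intrinsics and any distortion apply to the point x, -y, -z); pixel columns grow to the right and rows downward; lengths in m; the calibration is good to about 2 mm. A picture is of the moment at which its call begins. camera_model takes no time and is no camera call.
- job.sign_off(): hands the job in, once; it reports no verdict.
The state is a dict: "time": time; "joints": joint angles; "joint_vel": joint speeds; "tau": joint torques, N m; "position": TCP position; "tcp_rot": TCP orientation; "contact_force": force on the tool from outside, world axes, zero at the start; "ft_torque": the same for the moment, N m; "width": opening from 0.0 (shut) to 1.0 (fully open).
Only numpy, scipy, OpenCV 4.12 (cv2) and the standard library are available. Lean on these libraries where they do the work, as an engineer would, in place of code of your own. Each camera call takes 0.05 s, during which the arm holds its last target. There are 200 camera calls.

### The job

The metal pot on the left has its white lid standing a few millimetres proud: stand the pot upright in the round nest of the lid press, let go of it, then push the press's pedal right down to its stop and hold it there for about a second so that the press drives the lid fully home (do not push the lid by hand). Let the pedal come all the way up, then stand the closed pot upright in the shallow steel tray beside the pot already there, without disturbing that pot, the timer or the petri dish.

Things in the scene. Friction and masses are not known exactly. Their poses are not given: they have to be found in the camera images.
- pot: round metal pot to be closed, diameter 46 mm, body 40 mm high, 75 to 125 g with its lid; origin at the centre of its underside, z up. Starts on the worktop at the left with its lid 5 to 7 mm proud. Grip it by the metal body, best about 28 mm above its underside, so that the fingertips stay clear of nest fence and tray wall
- pot_lid: white press-in lid of the pot: disc of diameter 42 mm, 4 mm thick; origin at the centre of the disc's underside. It slides only along the pot's axis, stiffly (about 1.5 N): origin 40 mm above the pot's underside when fully home (disc on the pot's rim), 45 to 47 mm at the start
- nest (a point): centre of the lid press's nest, on top of its 12 mm base plate. Ringed by six fence blocks 6 mm high, inner faces on a circle of radius 26 mm (3 mm play round the pot). Axes: x points to the press's rear gear case (58 mm high, begins 105 mm behind the nest), y to the press's left, z up. The pedal lies on the -y side. The press is fixed and its base plate level
- press_pad: rubber pad of diameter 34 mm, sprung, under the end of the press arm; origin at the centre of its underside. The arm, 120 mm long, is hinged 120 mm behind the nest at height 73 mm; with the pedal up it stands steeply raised over the gear case, to about 200 mm high, leaving the nest open from above, and it swings down on the nest as the pedal goes down
- pedal (a joint): hinged spring pedal of the press, rad: 0 up (rest), 0.40 fully down at its stop. Drives the press arm through the gear case. Needs about 3 N at the tread at first, about 13 N at the stop; springs back up by itself
- pedal_tread (a point): point to press, on top of the pedal's rubber tread (70 mm along its x, 44 mm along its y); turns with the pedal. Hinge axis parallel to the press's y, at x = +95, y = -135 mm from the nest, 30 mm above the worktop; this point is 135 mm in front of it along the pedal and 6.5 mm above the pedal's centre plane: about 89 mm above the worktop at rest, 36 mm at the stop
- tray: shallow steel tray 130 mm (its x) by 220 mm (its y), 12 mm high, walls and floor 4 mm; fixed; origin at the centre of its underside. The finished pot already there stands in its -y half; its +y half is free (a good spot is y = +50 mm)
- closed_pot: finished pot, same size, lid home (44 mm high), standing in the tray; origin at the centre of its underside. Leave it where it is
- timer: white bench timer 62x62x20 mm, loose on the worktop in front of the press; origin at the centre of its underside. Leave it alone
- petri_dish: closed petri dish, diameter 60 mm, 15 mm high, loose on the worktop behind the pot's starting area; origin at the centre of its underside. Leave it alone
Mind the look-alikes: they are no part of the job. What is shaped like the pot but green is not meant.

How it is judged:
By the outcome, as a careful person would: the job done as asked, in the order asked, and still so for the second after the job is handed in, with the robot touching nothing.
It also fails if it takes over 64 s, if anything falls off the work surface, if the arm or the gripper's body presses on something with over 40 N, if the wrist force passes 120 N, or if a joint passes its speed limit or range.

## Working session

There is one attempt and no reset: what is moved stays moved. The work goes in short steps, Python scripts to look and compute and a tool call to move; the robot and the scene stay as the last step left them, time stands still between calls to the robot, and variables do not carry over. Pictures are saved under pics/ and viewed, about 8 in all and at most 12, crops included, and the job is handed in when it is done.

Besides the shell and the picture viewer there is one more tool, called after ">>>" as name(argument=value, ...) on one line, values as JSON. apply_moves: Moves the arm, as the interface text tells. Its arguments: {"type":"object","properties":{"increments":{"type":"array","items":{"type":"array","items":{"type":"array","items":{"type":"number"}}}},"newtons":{"type":"number"}},"required":["increments"]}

```bash
mkdir -p pics; cat > h.py <<'E'
import numpy as np,cv2
from scipy.spatial.transform import Rotation as R
from cell import sensors,optics,job
def cam(n):
    m=optics.camera_model(n);O=np.array(m["orientation"],float)
    if O.shape!=(3,3): O=R.from_rotvec(O).as_matrix() if O.size==3 else R.from_quat(O).as_matrix()
    return m,np.array(m["intrinsics"]),np.array(m["eye"]),O
def cloud(n,d):
    m,K,e,O=cam(n);v,u=np.mgrid[:d.shape[0],:d.shape[1]]
    p=np.stack([(u-K[0,2])/K[0,0]*d,-(v-K[1,2])/K[1,1]*d,-d],-1)
    w=p@O.T+e; w[d==0]=np.nan
    return w
def proj(n,P):
    m,K,e,O=cam(n);c=(np.atleast_2d(P)-e)@O
    return np.stack([K[0,0]*c[:,0]/-c[:,2]+K[0,2],-K[1,1]*c[:,1]/-c[:,2]+K[1,2]],-1)
E
python3 - <<'E'
from h import *
for n in("scene","top"):
    im,d=optics.capture(n);cv2.imwrite(f"pics/{n}0.png",im);np.save(f"{n}0.npy",d);print(optics.camera_model(n))
print(sensors.get_state())
E
```

```text
{'intrinsics': array([[435.64488414,   0.        , 280.2095089 ],
       [  0.        , 435.64488414, 203.89604061],
       [  0.        ,   0.        ,   1.        ]]), 'eye': array([-0.22613525,  0.88444779,  0.78770375]), 'orientation': array([ 0.48447479, -1.23011103, -2.11902447])}
{'intrinsics': array([[379.58263682,   0.        , 284.35395535],
       [  0.        , 379.58263682, 211.49108346],
       [  0.        ,   0.        ,   1.        ]]), 'eye': array([0.39117338, 0.04416567, 1.44431083]), 'orientation': array([ 0.09575094, -0.090413  , -1.58707562])}
{'time': 0.1, 'joints': array([-1.31309790e+00,  2.45800781e-01,  1.55891001e+00, -4.87925477e-06,
        1.33870749e+00, -1.74076296e-01]), 'joint_vel': array([ 0.00076012, -0.00120067, -0.0035452 ,  0.00054376,  0.00044606,
        0.00098298]), 'tau': array([ 1.25353916e-03, -4.30667353e+01, -3.27129507e+01, -6.47105026e-05,
        2.85825605e-03,  1.47607750e-05]), 'position': array([ 0.27189973, -0.58983412,  0.23024473]), 'tcp_rot': array([-3.06688402e+00, -6.72585037e-01,  1.27242784e-04]), 'contact_force': array([ 0.36870034,  0.10416539, -0.22636861]), 'ft_torque': array([-0.01854054,  0.05364702,  0.00335243]), 'width': 0.9965712665305434}
```

View pics/scene0.png

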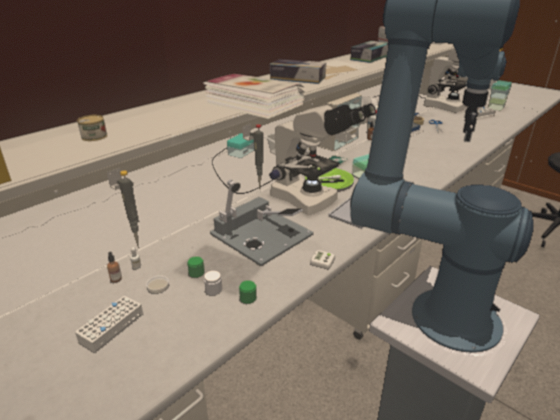

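View pics/top0.png

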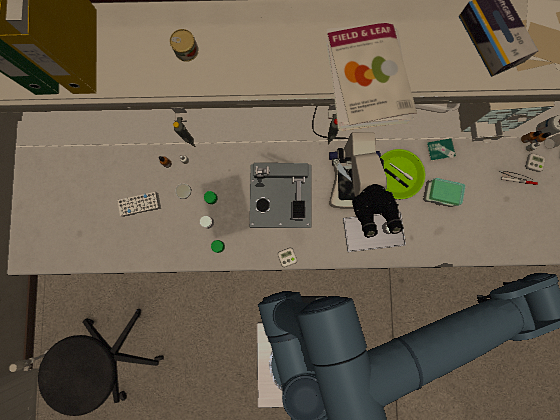

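Candidates: the white-lidded pot is at top (206,222) / scene (213,283). The look-alikes at (210,197) and (218,246) are green, so they are not meant. I'll confirm with one crop each from top and scene.

```bash
python3 - <<'E'
from h import *
a=cv2.imread("pics/top0.png")[130:280,160:430];b=cv2.imread("pics/scene0.png")[150:310,150:400]
a=cv2.resize(a,(540,300),interpolation=cv2.INTER_CUBIC);b=cv2.resize(b,(469,300),interpolation=cv2.INTER_CUBIC)
cv2.imwrite("pics/c1.png",np.vstack([a,cv2.copyMakeBorder(b,0,0,0,71,0)]))
w=cloud("top",np.load("top0.npy"))
for n,(u,v) in dict(pot=(206,222),g1=(210,197),g2=(218,246),dish=(184,191),nest=(263,205),pedal=(299,205),base=(280,215),timer=(288,257),eye1=(369,229),eye2=(396,227),tray=(380,243),table=(240,240)).items(): print(n,w[v,u].round(3))
ws=cloud("scene",np.load("scene0.npy"))
for u,v in((213,276),(248,285),(322,258),(254,243),(350,210)): print(u,v,ws[v,u].round(3))
E
```

```text
pot [0.523 0.337 0.049]
g1 [0.618 0.325 0.038]
g2 [0.434 0.294 0.042]
dish [0.647 0.429 0.017]
nest [0.588 0.128 0.01 ]
pedal [ 0.576 -0.006  0.078]
base [0.548 0.064 0.013]
timer [0.389 0.037 0.023]
eye1 [ 0.463 -0.188  0.39 ]
eye2 [ 0.468 -0.264  0.387]
tray [ 0.436 -0.312  0.002]
table [0.457 0.218 0.   ]
213 276 [0.52  0.343 0.052]
248 285 [0.432 0.301 0.046]
322 258 [0.385 0.049 0.018]
254 243 [0.591 0.126 0.014]
350 210 [ 0.498 -0.255  0.005]
```

View pics/c1.png

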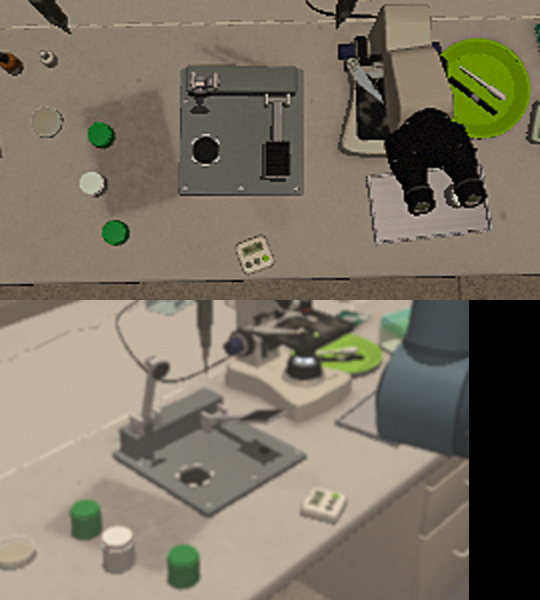

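The crop shows the white-lidded metal pot at crop (92,184), which is top px (206,222). The green ones are decoys. The nest ring is at top px (262,205) and the pedal tread at (299,209). The tray lies under the microscope eyepieces, with the finished pot partly visible at about px (390,227), in its right half. Next I measure these.

```bash
python3 - <<'E'
from h import *
d={n:np.load(n+"0.npy") for n in("top","scene")}
W={n:cloud(n,d[n]) for n in d}
I={n:cv2.imread(f"pics/{n}0.png") for n in d}
def sel(n,c,r,z0,z1):
    w=W[n];m=(np.hypot(w[...,0]-c[0],w[...,1]-c[1])<r)&(w[...,2]>z0)&(w[...,2]<z1);return m
for n in d:
    for nm,c,z0,z1 in(("pot",(.521,.34),.042,.062),("dish",(.647,.429),.008,.03),("timer",(.388,.042),.012,.03),("g1",(.618,.325),.035,.06)):
        p=W[n][sel(n,c,.04,z0,z1)]
        if len(p): print(n,nm,len(p),((p.min(0)+p.max(0))/2).round(4),p.mean(0).round(4),np.ptp(p,axis=0).round(3))
# base plate via min area rect in world coordinates (grey, z .006-.018)
for n in d:
    m=sel(n,(.58,.06),.22,.007,.02); m=cv2.morphologyEx(m.astype(np.uint8),cv2.MORPH_OPEN,np.ones((3,3)))
    k,l,s,_=cv2.connectedComponentsWithStats(m);i=1+np.argmax(s[1:,4]);p=W[n][l==i]
    print(n,"base",cv2.minAreaRect((p[:,:2]*1000).astype(np.float32)),len(p),np.median(p[:,2]))
    # nest: dark disk
    g=cv2.cvtColor(I[n],cv2.COLOR_BGR2GRAY);mm=sel(n,(.59,.127),.03,-.01,.03)&(g<45);q=W[n][mm]
    print(n,"nest dark",q.mean(0).round(4),((q.min(0)+q.max(0))/2).round(4),len(q),np.ptp(q,axis=0))
    mm=sel(n,(.59,.127),.05,.0155,.03);q=W[n][mm];print("fence",len(q),q.mean(0).round(4))
    mm=sel(n,(.565,-.007),.055,.055,.11);q=W[n][mm];print("tread",len(q),q.min(0).round(3),q.max(0).round(3),q.mean(0).round(3))
w=W["top"]
# tray walls/bright sheet: colour seg
b=(sel("top",(.45,-.22),.16,-.01,.03));g=cv2.cvtColor(I["top"],cv2.COLOR_BGR2HSV)
for (u,v) in((380,243),(350,225),(340,235),(415,235)):print(u,v,g[v,u],w[v,u].round(3))
# microscope
m=(w[...,1]<-.06)&(w[...,1]>-.4)&(w[...,0]>.35)&(w[...,0]<.75)&(w[...,2]>.1);p=w[m]
for x in np.arange(.4,.76,.03):
    q=p[(p[:,0]>=x)&(p[:,0]<x+.03)]
    if len(q):print("x%.2f"%x,"y",q[:,1].min().round(3),q[:,1].max().round(3),"z",q[:,2].min().round(3),q[:,2].max().round(3))
q=w[220:236,384:394];print(q[4::4,::3,:].round(3).tolist())
E
```

```text
top pot 101 [0.5254 0.34   0.0489] [0.5266 0.3407 0.0492] [0.041 0.041 0.013]
top dish 196 [0.6494 0.4357 0.0146] [0.6492 0.4352 0.0143] [0.059 0.059 0.013]
top timer 247 [0.3895 0.0407 0.0192] [0.3896 0.0406 0.0177] [0.067 0.067 0.014]
top g1 116 [0.6196 0.3266 0.0434] [0.6192 0.3263 0.0431] [0.043 0.042 0.014]
scene pot 154 [0.5247 0.3421 0.0484] [0.5233 0.343  0.0503] [0.042 0.041 0.013]
scene dish 297 [0.6484 0.4362 0.0142] [0.6454 0.4381 0.0154] [0.062 0.059 0.012]
scene timer 278 [0.3881 0.0442 0.0199] [0.3852 0.0459 0.0188] [0.071 0.069 0.016]
scene g1 164 [0.6186 0.3284 0.0422] [0.6141 0.3302 0.0433] [0.048 0.047 0.014]
top base ((602.86328125, 62.20021057128906), (233.67251586914062, 201.3378448486328), 88.82199096679688) 1982 0.011865886414594629
top nest dark [0.5889 0.1309 0.0117] [0.5892 0.1304 0.0139] 131 [0.05089406 0.04266244 0.01615698]
fence 83 [0.5841 0.1259 0.0174]
tread 276 [ 0.526 -0.029  0.058] [0.62  0.02  0.104] [ 0.563 -0.004  0.084]
scene base ((620.3219604492188, 62.899234771728516), (237.9364013671875, 243.85581970214844), 88.3009262084961) 2645 0.013514542521995576<stdin>:18: RuntimeWarning: Mean of empty slice.
  ret = um.true_divide(
Traceback (most recent call last):
ValueError: zero-size array to reduction operation minimum which has no identity
```

```bash
python3 - <<'E'
from h import *
d={n:np.load(n+"0.npy") for n in("top","scene")}
W={n:cloud(n,d[n]) for n in d};I={n:cv2.imread(f"pics/{n}0.png") for n in d}
def sel(n,c,r,z0,z1):
    w=W[n];return (np.hypot(w[...,0]-c[0],w[...,1]-c[1])<r)&(w[...,2]>z0)&(w[...,2]<z1)
for n in d:
    g=cv2.cvtColor(I[n],cv2.COLOR_BGR2GRAY)
    q=W[n][sel(n,(.589,.13),.035,.0155,.03)];print(n,"fence",len(q),q.mean(0).round(4),((q.min(0)+q.max(0))/2).round(4))
w=W["top"];g=cv2.cvtColor(I["top"],cv2.COLOR_BGR2HSV)
np.set_printoptions(linewidth=250)
print("sat row233",g[233,340:412:3,1],"val",g[233,340:412:3,2]); print("z",w[233,340:412:3,2].round(3))
# tray wall top rim estimate
rect=(g[...,1]<25)&(g[...,2]>130)&(w[...,0]>.36)&(w[...,0]<.6)&(w[...,1]<-.08)&(w[...,1]>-.36)&(w[...,2]<.03)
p=w[rect];print(rect.sum(),cv2.minAreaRect((p[:,:2]*1000).astype(np.float32)),p.min(0),p.max(0))
m=(w[...,1]<-.06)&(w[...,1]>-.4)&(w[...,0]>.35)&(w[...,0]<.75)&(w[...,2]>.1);p=w[m]
for x in np.arange(.4,.76,.03):
    q=p[(p[:,0]>=x)&(p[:,0]<x+.03)]
    if len(q):print("x%.2f"%x,"y",q[:,1].min().round(3),q[:,1].max().round(3),"z",q[:,2].min().round(3),q[:,2].max().round(3))
m=(w[...,2]>.03)&(w[...,2]<.06)&(w[...,0]>.38)&(w[...,0]<.56)&(w[...,1]<-.1)&(w[...,1]>-.36);p=w[m];print("cpot",len(p),p.min(0).round(3),p.max(0).round(3),p.mean(0).round(3))
E
```

```text
top fence 49 [0.5855 0.1306 0.0179] [0.5873 0.1301 0.0193]
scene fence 72 [0.589  0.1301 0.0177] [0.5891 0.1292 0.019 ]
sat row233 [ 57  56  36  35  34  32  33  32   0 109  97  89   0  32  36  33  65  41   0  55  34  29  57  55] val [144 149 149 168 164 161 161 158   0  28  50  43   0 158 158 163  39 124   0  83 150  89 143 138]
z [-0.001 -0.003  0.009  0.008  0.006  0.005  0.004  0.002  0.379  0.383  0.376  0.368  0.378  0.008  0.007  0.005  0.026  0.044  0.362  0.364  0.003  0.012 -0.    -0.004]
24 ((477.986572265625, -267.2467041015625), (127.16706848144531, 170.9112091064453), 5.27549409866333) [ 0.40758652 -0.35811292  0.00777749] [ 0.54519378 -0.17761865  0.01775447]
x0.43 y -0.283 -0.174 z 0.362 0.394
x0.46 y -0.286 -0.171 z 0.351 0.395
x0.49 y -0.282 -0.16 z 0.322 0.384
x0.52 y -0.283 -0.156 z 0.311 0.389
x0.55 y -0.276 -0.156 z 0.282 0.381
x0.58 y -0.257 -0.14 z 0.14 0.365
x0.61 y -0.251 -0.14 z 0.132 0.364
x0.64 y -0.246 -0.141 z 0.142 0.356
x0.67 y -0.3 -0.135 z 0.142 0.345
x0.70 y -0.301 -0.121 z 0.143 0.309
x0.73 y -0.299 -0.117 z 0.1 0.284
cpot 31 [ 0.47  -0.344  0.031] [ 0.508 -0.323  0.052] [ 0.486 -0.33   0.042]
```

```bash
cat >> h.py <<'E'
def des(az=-90,tilt=0,tdir=0):
    # tool down, tool y at azimuth az (deg); tilt: tool z leans toward azimuth tdir
    a=np.radians(az);y=np.array([np.cos(a),np.sin(a),0]);z=np.array([0,0,-1.]);M=np.stack([np.cross(y,z),y,z],1)
    t=np.radians(tdir);ax=np.cross([0,0,-1.],[np.cos(t),np.sin(t),0])
    return R.from_rotvec(np.radians(tilt)*ax)*R.from_matrix(M)
def inc(p,Rd,s=None):
    s=s or sensors.get_state();R0=R.from_rotvec(s["tcp_rot"])
    return np.r_[R0.inv().apply(np.array(p)-s["position"]),(R0.inv()*Rd).as_rotvec()].round(4).tolist()
def st():
    s=sensors.get_state();print("t %.2f"%s["time"],"p",s["position"].round(4),"q",s["joints"].round(3),"F",s["contact_force"].round(1),"w",round(s["width"],3))
E
python3 - <<'E'
from h import *
for p in((.33,-.40,.45),(.42,0,.45),(.525,.341,.15)): print(inc(p,des()))
m,K,e,O=cam("top")
def ray(u,v,z):
    r=O@np.array([(u-K[0,2])/K[0,0],-(v-K[1,2])/K[1,1],-1]);return (e+r*(z-e[2])/r[2]).round(4)
for c in((343.5,218.5),(348,251.5),(406,245.5)):print(ray(*c,.012))
E
```

```text
[0.1323, -0.1485, -0.2194, -0.0018, 0.0001, 0.4318]
[0.3814, -0.4741, -0.2188, -0.0018, 0.0001, 0.4318]
[0.6194, -0.7393, 0.0818, -0.0018, 0.0001, 0.4318]
[ 0.5304 -0.1761  0.012 ]
[ 0.4058 -0.1884  0.012 ]
[ 0.4243 -0.4068  0.012 ]
```

>>> apply_moves(increments=[[[0.13, -0.15, -0.22, 0, 0, 0.43, 0], [0.13, -0.15, -0.22, 0, 0, 0.43, 0], [0.13, -0.15, -0.22, 0, 0, 0.43, 0], [0.13, -0.15, -0.22, 0, 0, 0.43, 0], [0.13, -0.15, -0.22, 0, 0, 0.43, 0], [0.13, -0.15, -0.22, 0, 0, 0.43, 0], [0.13, -0.15, -0.22, 0, 0, 0.43, 0], [0.38, -0.474, -0.219, 0, 0, 0.432, 0], [0.38, -0.474, -0.219, 0, 0, 0.432, 0], [0.38, -0.474, -0.219, 0, 0, 0.432, 0], [0.38, -0.474, -0.219, 0, 0, 0.432, 0], [0.38, -0.474, -0.219, 0, 0, 0.432, 0], [0.38, -0.474, -0.219, 0, 0, 0.432, 0], [0.38, -0.474, -0.219, 0, 0, 0.432, 0], [0.38, -0.474, -0.219, 0, 0, 0.432, 0], [0.38, -0.474, -0.219, 0, 0, 0.432, 0], [0.38, -0.474, -0.219, 0, 0, 0.432, 0]]])

```text
time: 1.52
position: [0.4185, 0.0018, 0.4501]
tcp_rot: [-3.14, -0.001, 0.0]
contact_force: [1.4, -0.8, 0.7]
width: 1.002
```

```bash
python3 - <<'E'
from h import *
st();
for p in((.525,.341,.12),(.525,.341,.008)): print(inc(p,des()))
E
```

```text
t 1.52 p [0.4185 0.0018 0.4501] q [-0.269 -0.411  1.786  0.002  1.768  1.301] F [ 1.4 -0.8  0.7] w 1.002
[0.1067, -0.3386, 0.3307, -0.0018, 0.0002, 0.0004]
[0.1068, -0.3384, 0.4427, -0.0018, 0.0002, 0.0004]
```

>>> apply_moves(increments=[[[0.107, -0.339, 0.33, -0.002, 0, 0, 0], [0.107, -0.339, 0.33, -0.002, 0, 0, 0], [0.107, -0.339, 0.33, -0.002, 0, 0, 0], [0.107, -0.339, 0.33, -0.002, 0, 0, 0], [0.107, -0.339, 0.33, -0.002, 0, 0, 0], [0.107, -0.339, 0.33, -0.002, 0, 0, 0], [0.107, -0.339, 0.33, -0.002, 0, 0, 0], [0.107, -0.339, 0.33, -0.002, 0, 0, 0], [0.107, -0.339, 0.33, -0.002, 0, 0, 0], [0.107, -0.339, 0.33, -0.002, 0, 0, 0], [0.107, -0.339, 0.33, -0.002, 0, 0, 0], [0.107, -0.339, 0.33, -0.002, 0, 0, 0], [0.107, -0.339, 0.33, -0.002, 0, 0, 0], [0.107, -0.339, 0.33, -0.002, 0, 0, 0]]])

```text
time: 2.68
position: [0.5239, 0.3416, 0.1183]
tcp_rot: [3.139, 0.003, -0.007]
contact_force: [0.2, 0.2, -0.3]
width: 1.002
```

```bash
python3 - <<'E'
from h import *
st();print(inc((.525,.341,.008),des()))
im,d=optics.capture("scene");u,v=proj("scene",[.525,.341,.08])[0].astype(int);print(u,v)
c=im[v-80:v+80,u-100:u+100];cv2.imwrite("pics/s1.png",cv2.resize(c,None,fx=3,fy=3,interpolation=cv2.INTER_CUBIC))
w=cloud("scene",d);m=(np.hypot(w[...,0]-.525,w[...,1]-.341)<.12)&(w[...,2]>.1)&(w[...,2]<.14);p=w[m];print(len(p),p.min(0).round(3),p.max(0).round(3))
E
```

```text
t 2.68 p [0.5239 0.3416 0.1183] q [ 0.397  0.312  1.695 -0.     1.139  1.966] F [ 0.2  0.2 -0.3] w 1.002
[0.0015, 0.0004, 0.1103, 0.0021, 0.0042, 0.002]
211 266
23 [0.513 0.294 0.133] [0.534 0.392 0.14 ]
```

View pics/s1.png

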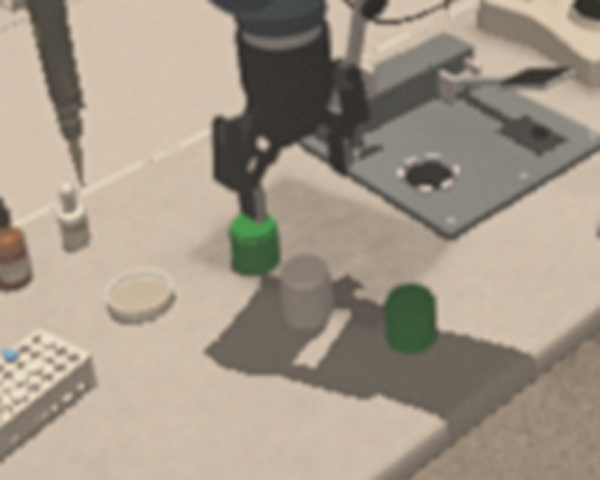

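The fingers straddle the pot, which is crop (305,295) between the two green ones. Measured finger centre agrees with the TCP. Descend and grip.

>>> apply_moves(increments=[[[0.001, 0, 0.04, 0.002, 0.004, 0.002, 0], [0.001, 0, 0.07, 0.002, 0.004, 0.002, 0], [0.001, 0, 0.09, 0.002, 0.004, 0.002, 0], [0.001, 0, 0.105, 0.002, 0.004, 0.002, 0], [0.001, 0, 0.11, 0.002, 0.004, 0.002, 0], [0.001, 0, 0.11, 0.002, 0.004, 0.002, 0], [0.001, 0, 0.11, 0.002, 0.004, 0.002, 0.6], [0.001, 0, 0.11, 0.002, 0.004, 0.002, 0.7], [0.001, 0, 0.11, 0.002, 0.004, 0.002, 0.7], [0.001, 0, 0.11, 0.002, 0.004, 0.002, 0.7], [0.001, 0, 0.11, 0.002, 0.004, 0.002, 0.7], [0.001, 0, 0.11, 0.002, 0.004, 0.002, 0.7]]], newtons=40)

```text
time: 3.73
position: [0.5271, 0.3418, 0.0122]
tcp_rot: [-3.139, 0.001, -0.009]
contact_force: [-0.9, -0.1, 6.1]
width: 0.521
```

```bash
python3 - <<'E'
from h import *
st()
for p in((.525,.341,.12),(.588,.130,.12)): print(inc(p,des()))
E
```

```text
t 3.73 p [0.5271 0.3418 0.0122] q [ 0.395  0.469  1.716 -0.     0.951  1.967] F [-0.9 -0.1  6.1] w 0.521
[-0.0015, 0.0006, -0.1078, -0.0022, -0.0056, -0.0008]
[0.0617, 0.2115, -0.1079, -0.0022, -0.0056, -0.0008]
```

>>> apply_moves(increments=[[[0, 0, -0.03, 0, 0, 0, 0.7], [0, 0, -0.06, -0.002, -0.006, -0.001, 0.7], [0, 0, -0.09, -0.002, -0.006, -0.001, 0.7], [0.02, 0.04, -0.108, -0.002, -0.006, -0.001, 0.7], [0.03, 0.08, -0.108, -0.002, -0.006, -0.001, 0.7], [0.04, 0.12, -0.108, -0.002, -0.006, -0.001, 0.7], [0.05, 0.15, -0.108, -0.002, -0.006, -0.001, 0.7], [0.058, 0.18, -0.108, -0.002, -0.006, -0.001, 0.7], [0.061, 0.2, -0.108, -0.002, -0.006, -0.001, 0.7], [0.061, 0.211, -0.108, -0.002, -0.006, -0.001, 0.7], [0.061, 0.211, -0.108, -0.002, -0.006, -0.001, 0.7], [0.061, 0.211, -0.108, -0.002, -0.006, -0.001, 0.7]]])

```text
time: 4.73
position: [0.587, 0.1309, 0.12]
tcp_rot: [-3.141, 0.001, 0.001]
contact_force: [0.3, -0.4, -1.0]
width: 0.524
```

```bash
python3 - <<'E'
from h import *
st();s=sensors.get_state();print(s["tcp_rot"])
im,d=optics.capture("scene");u,v=proj("scene",[.588,.13,.1])[0].astype(int)
c=im[v-80:v+80,u-100:u+100];cv2.imwrite("pics/s2.png",cv2.resize(c,None,fx=3,fy=3,interpolation=cv2.INTER_CUBIC))
w=cloud("scene",d);p0=s["position"]
m=(np.hypot(w[...,0]-p0[0],w[...,1]-p0[1])<.028)&(w[...,2]>p0[2]-.03)&(w[...,2]<p0[2]+.06);p=w[m]
# fit circle to side metal points below the fingers (z< tcp)
for lo,hi in((-.02,-.002),(-.005,.012)):
    q=p[(p[:,2]>p0[2]+lo)&(p[:,2]<p0[2]+hi)]
    from scipy.optimize import least_squares
    f=least_squares(lambda a:np.hypot(q[:,0]-a[0],q[:,1]-a[1])-.023,p0[:2],loss="soft_l1",f_scale=.002);print(len(q),f.x.round(4),np.abs(f.fun).mean().round(4))
print(p[:,2].min(),p[:,2].max())
print(inc((.588,.13,.024),des()))
E
```

```text
t 4.73 p [0.587  0.1309 0.12  ] q [3.100e-02 2.560e-01 1.761e+00 1.000e-03 1.125e+00 1.602e+00] F [ 0.3 -0.4 -1. ] w 0.524
[-3.14088677e+00  5.06491967e-04  1.12142623e-03]
33 [0.5874 0.1291] 0.0013
69 [0.5874 0.1303] 0.0017
0.10792861208569005 0.1800185376071023
[0.0011, 0.0016, 0.096, -0.0007, 0.0007, 0.0009]
```

View pics/s2.png

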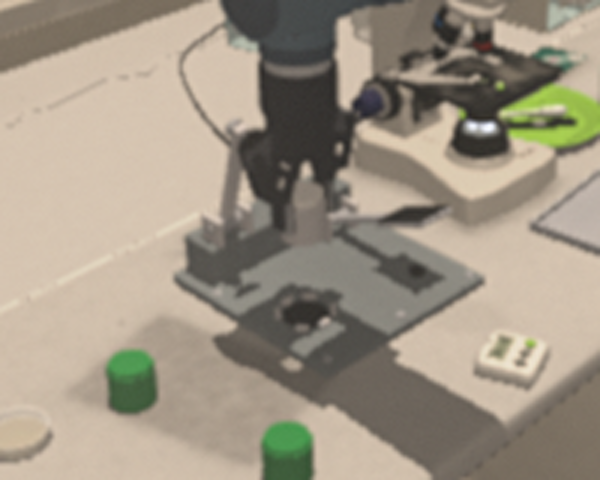

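Pot is held upright at crop (307,212) above the nest ring (305,312). Its offset to the nest is about 1.5 mm in x. Lowering.

>>> apply_moves(increments=[[[0.0015, 0.001, 0.03, 0, 0, 0, 0.7], [0.0015, 0.001, 0.055, 0, 0, 0, 0.7], [0.0015, 0.001, 0.07, 0, 0, 0, 0.7], [0.0015, 0.001, 0.08, 0, 0, 0, 0.7], [0.0015, 0.001, 0.086, 0, 0, 0, 0.7], [0.0015, 0.001, 0.09, 0, 0, 0, 0.7], [0.0015, 0.001, 0.094, 0, 0, 0, 0.7], [0.0015, 0.001, 0.096, 0, 0, 0, 0.7], [0.0015, 0.001, 0.096, 0, 0, 0, 0.7]]])

```text
time: 5.53
position: [0.5888, 0.1307, 0.0245]
tcp_rot: [-3.141, -0.001, -0.001]
contact_force: [-0.3, -0.2, -0.4]
width: 0.523
```

```bash
python3 - <<'E'
from h import *
st();print(sensors.get_state()["ft_torque"])
E
```

```text
t 5.53 p [0.5888 0.1307 0.0245] q [3.000e-02 4.040e-01 1.779e+00 1.000e-03 9.590e-01 1.600e+00] F [-0.3 -0.2 -0.4] w 0.523
[ 0.00967623 -0.03175986  0.00856128]
```

>>> apply_moves(increments=[[[0, 0, 0.001, 0, 0, 0, 0.7], [0, 0, 0.0015, 0, 0, 0, 0.7], [0, 0, 0.0015, 0, 0, 0, 0.35], [0, 0, 0.0015, 0, 0, 0, 0.1], [0, 0, 0.0015, 0, 0, 0, 0], [0, 0, 0.0015, 0, 0, 0, 0], [0, 0, 0.0015, 0, 0, 0, 0], [0, 0, -0.03, 0, 0, 0, 0], [0, 0, -0.06, 0, 0, 0, 0], [0, 0, -0.1, 0, 0, 0, 0], [0, 0, -0.13, 0, 0, 0, 0.3], [0, 0, -0.14, 0, 0, 0, 1], [0, 0.04, -0.15, 0, 0, 0, 1], [0, 0.08, -0.15, 0, 0, 0, 1], [-0.02, 0.11, -0.15, 0, 0, 0, 1], [-0.03, 0.135, -0.15, 0, 0, 0, 1], [-0.03, 0.135, -0.14, 0, 0, 0, 1], [-0.03, 0.135, -0.12, 0, 0, 0, 1], [-0.03, 0.135, -0.1, 0, 0, 0, 1]]])

```text
time: 7.12
position: [0.5592, -0.0047, 0.1238]
tcp_rot: [-3.141, 0.0, -0.003]
contact_force: [0.9, 0.0, -0.2]
width: 0.003
```

```bash
python3 - <<'E'
from h import *
st()
im,d=optics.capture("scene");u,v=proj("scene",[.588,.06,.06])[0].astype(int)
c=im[v-80:v+80,u-100:u+100];cv2.imwrite("pics/s3.png",cv2.resize(c,None,fx=3,fy=3,interpolation=cv2.INTER_CUBIC))
for n in("scene","top"):
    im,d=optics.capture(n);w=cloud(n,d)
    m=(np.hypot(w[...,0]-.588,w[...,1]-.13)<.028)&(w[...,2]>.05)&(w[...,2]<.08);p=w[m];print(n,len(p),((p.min(0)+p.max(0))/2).round(4),p[:,2].max().round(4),np.median(p[p[:,2]>.06][:,2]).round(4))
for x,z in((-.027,.089),(-.040,.036)): print(inc((.588+x-.003,-.0045,z),des()))
E
```

```text
t 7.12 p [ 0.5592 -0.0047  0.1238] q [-2.120e-01  1.580e-01  1.870e+00  1.000e-03  1.113e+00  1.359e+00] F [ 0.9  0.  -0.2] w 0.003
scene 142 [0.5857 0.1314 0.0587] 0.0672 0.0634
top 115 [0.5897 0.1297 0.059 ] 0.0675 0.0624
[0.0009, 0.0009, 0.033, -0.002, 0.0046, 0.0012]
[-0.0119, 0.0009, 0.0861, -0.002, 0.0046, 0.0012]
```

View pics/s3.png

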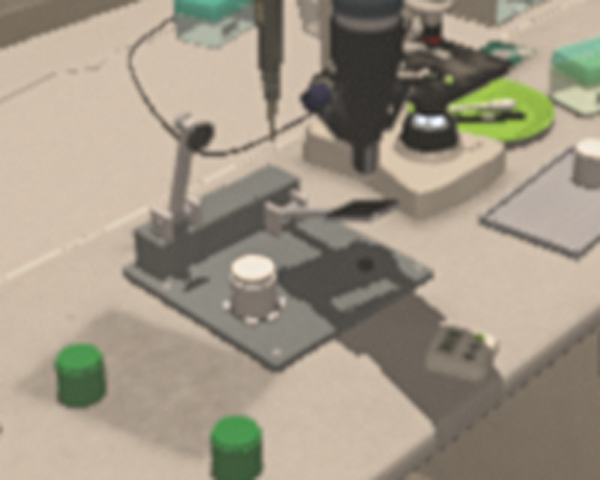

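Pot stands upright in the nest at crop (253,285), lid still proud (top about 63 mm). Fingers are over the tread. The tray and its finished pot are at crop (590,160). Pushing the pedal along its arc.

>>> apply_moves(increments=[[[0.001, 0.001, 0.02, -0.002, 0.005, 0.001, 1], [0.001, 0.001, 0.032, -0.002, 0.005, 0.001, 1], [-0.002, 0.001, 0.04, -0.002, 0.005, 0.001, 1], [-0.004, 0.001, 0.047, -0.002, 0.005, 0.001, 1], [-0.006, 0.001, 0.054, -0.002, 0.005, 0.001, 1], [-0.008, 0.001, 0.06, -0.002, 0.005, 0.001, 1], [-0.009, 0.001, 0.067, -0.002, 0.005, 0.001, 1], [-0.01, 0.001, 0.073, -0.002, 0.005, 0.001, 1], [-0.011, 0.001, 0.08, -0.002, 0.005, 0.001, 1], [-0.012, 0.001, 0.086, -0.002, 0.005, 0.001, 1], [-0.012, 0.001, 0.09, -0.002, 0.005, 0.001, 1], [-0.012, 0.001, 0.093, -0.002, 0.005, 0.001, 1], [-0.012, 0.001, 0.093, -0.002, 0.005, 0.001, 1]]])

```text
time: 8.35
position: [0.5461, -0.0044, 0.0347]
tcp_rot: [-3.141, -0.002, 0.003]
contact_force: [-20.0, 6.1, 47.9]
width: 0.003
```

```bash
python3 - <<'E'
from h import *
st()
E
```

```text
t 8.35 p [ 0.5461 -0.0044  0.0347] q [-0.216  0.276  1.925 -0.     0.943  1.354] F [-20.    6.1  47.9] w 0.003
```

>>> apply_moves(increments=[[[0.001, 0, 0.002, 0, 0, 0, 1], [0.001, 0, 0.002, 0, 0, 0, 1], [0.001, 0, 0.002, 0, 0, 0, 1], [0.001, 0, 0.002, 0, 0, 0, 1], [0.001, 0, 0.002, 0, 0, 0, 1], [0.001, 0, 0.002, 0, 0, 0, 1], [0.001, 0, 0.002, 0, 0, 0, 1], [0.001, 0, 0.002, 0, 0, 0, 1], [0.001, 0, 0.002, 0, 0, 0, 1], [0.001, 0, 0.002, 0, 0, 0, 1], [0.001, 0, 0.002, 0, 0, 0, 1], [0.001, 0, 0.002, 0, 0, 0, 1], [0.001, 0, 0.002, 0, 0, 0, 1]]])

```text
time: 9.43
position: [0.5467, -0.0044, 0.0353]
tcp_rot: [-3.141, -0.003, 0.009]
contact_force: [-13.7, 3.0, 29.1]
width: -0.004
```

```bash
python3 - <<'E'
from h import *
st()
im,d=optics.capture("scene");u,v=proj("scene",[.588,.06,.06])[0].astype(int)
c=im[v-80:v+80,u-100:u+100];cv2.imwrite("pics/s4.png",cv2.resize(c,None,fx=3,fy=3,interpolation=cv2.INTER_CUBIC))
E
```

```text
t 9.43 p [ 0.5467 -0.0044  0.0353] q [-2.150e-01  2.780e-01  1.921e+00 -1.000e-03  9.480e-01  1.354e+00] F [-13.7   3.   29.1] w -0.004
```

View pics/s4.png

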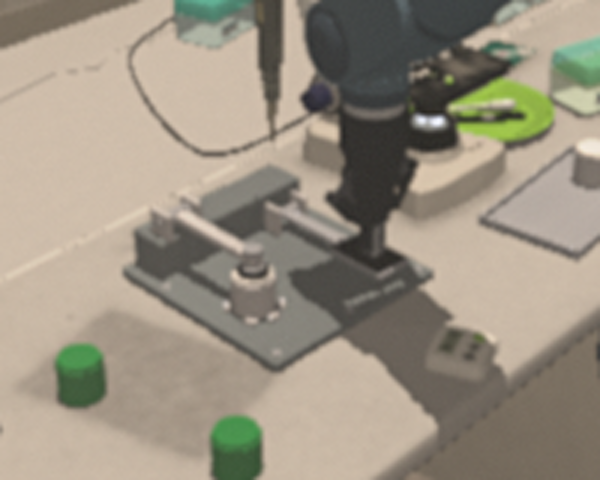

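The press arm is down with the pad on the lid at crop (253,258). The pedal is at its stop and has been held for more than 1 s. Releasing it slowly.

>>> apply_moves(increments=[[[0.001, 0, 0.001, 0, 0, 0, 1], [0.001, 0, 0.001, 0, 0, 0, 1], [0.001, 0, -0.007, 0, 0, 0, 1], [0.002, 0, -0.014, 0, 0, 0, 1], [0.003, 0, -0.021, 0, 0, 0, 1], [0.004, 0, -0.028, 0, 0, 0, 1], [0.006, 0, -0.035, 0, 0, 0, 1], [0.008, 0, -0.042, 0, 0, 0, 1], [0.01, 0, -0.049, 0, 0, 0, 1], [0.013, 0, -0.056, 0, 0, 0, 1], [0.013, 0, -0.07, 0, 0, 0, 1], [0.013, 0, -0.1, 0, 0, 0, 0.5], [0.013, 0, -0.12, 0, 0, 0, 0], [0.013, 0, -0.12, 0, 0, 0, 0]]])

```text
time: 10.65
position: [0.5635, -0.005, 0.1604]
tcp_rot: [3.14, 0.003, 0.005]
contact_force: [1.5, -0.8, 1.4]
width: 0.418
```

```bash
python3 - <<'E'
from h import *
from scipy.optimize import least_squares
st()
for n in("scene","top"):
    im,d=optics.capture(n);w=cloud(n,d)
    m=(np.hypot(w[...,0]-.588,w[...,1]-.13)<.028)&(w[...,2]>.05)&(w[...,2]<.08);p=w[m];print(n,len(p),((p.min(0)+p.max(0))/2).round(4),p[:,2].max().round(4),np.median(p[:,2]).round(4))
    if n=="scene":
        u,v=proj("scene",[.588,.0,.06])[0].astype(int);c=im[v-80:v+80,u-100:u+100];cv2.imwrite("pics/s5.png",cv2.resize(c,None,fx=3,fy=3,interpolation=cv2.INTER_CUBIC))
        m=(w[...,1]<-.28)&(w[...,1]>-.4)&(w[...,0]>.42)&(w[...,0]<.54)&(w[...,2]>.025)&(w[...,2]<.06);p=w[m]
        q=p;print("cpot",len(p),p.min(0).round(3),p.max(0).round(3));t=p[p[:,2]>.046]
        f=least_squares(lambda a:np.hypot(q[:,0]-a[0],q[:,1]-a[1])-.022,[.48,-.34],loss="soft_l1",f_scale=.003);print(f.x)
S=[(.2719,-.5898,.2302,.2458,1.5589),(.4185,.0018,.4501,-.411,1.786),(.5239,.3416,.1183,.312,1.695),(.587,.1309,.12,.256,1.761),(.5592,-.0047,.1238,.158,1.87),(.5467,-.0044,.0353,.278,1.921)]
S=np.array(S);rho=lambda off:np.sqrt(S[:,0]**2+S[:,1]**2-off**2)
def res(a):
    A,B,h,e=a;q2=S[:,3];q=q2+S[:,4]
    return np.r_[A*np.sin(q2)+B*np.sin(q)+e-rho(.1127),A*np.cos(q2)+B*np.cos(q)+h-S[:,2]]
f=least_squares(res,[.45,.5,.1,0]);print(f.x.round(4),f.fun.round(4))
E
```

```text
t 10.65 p [ 0.5635 -0.005   0.1604] q [-2.100e-01  1.180e-01  1.839e+00 -1.000e-03  1.181e+00  1.359e+00] F [ 1.5 -0.8  1.4] w 0.418
scene 116 [0.5883 0.1323 0.0554] 0.0607 0.0563
cpot 131 [ 0.468 -0.367  0.025] [ 0.514 -0.32   0.053]
[ 0.49273474 -0.34629154]
top 108 [0.5896 0.1296 0.0564] 0.0626 0.0557
[ 0.3557  0.5578  0.0169 -0.0027] [-0.0132 -0.0007 -0.0031 -0.0002  0.006   0.0112  0.0025  0.0015  0.0015
  0.0004 -0.0018 -0.0041]
```

View pics/s5.png

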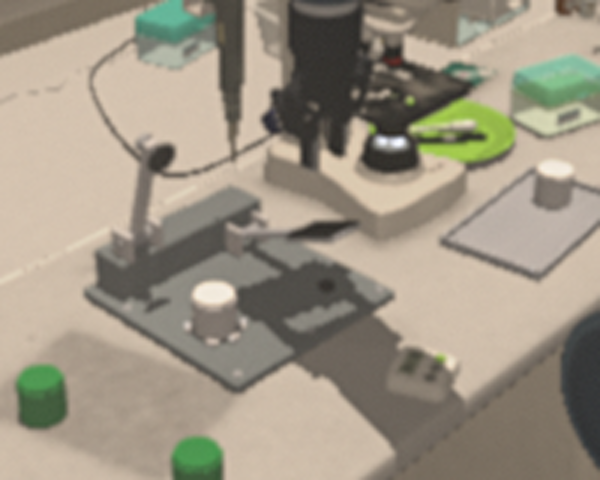

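Lid top is now about 56 mm, which is 12 + 44 mm, so the lid is home. The pedal is back up and the arm is raised. The tray at crop (540,225) lies under the eyepieces, so I'll regrip with the tool tilted 35° back toward the robot.

```bash
python3 - <<'E'
from h import *
D=des(-90,35,0);z=D.apply([0,0,1]);print(z);g=np.array([.6015,.1305,.0255])
for p in(g-.12*z,g): print(p.round(4),inc(p,D))
E
```

```text
[ 0.57357644  0.         -0.81915204]
[0.5327 0.1305 0.1238] [-0.0279, -0.1351, 0.0324, -0.0006, 0.6148, 0.002]
[0.6015 0.1305 0.0255] [0.0413, -0.135, 0.1304, -0.0006, 0.6148, 0.002]
```

>>> apply_moves(increments=[[[-0.03, -0.03, 0, 0, 0.12, 0, 0], [-0.03, -0.06, 0, 0, 0.24, 0, 0], [-0.03, -0.09, 0, 0, 0.36, 0, 0], [-0.03, -0.12, 0.01, 0, 0.48, 0.002, 0], [-0.028, -0.135, 0.02, 0, 0.6, 0.002, 0], [-0.028, -0.135, 0.032, -0.001, 0.615, 0.002, 0], [-0.028, -0.135, 0.032, -0.001, 0.615, 0.002, 0], [-0.028, -0.135, 0.032, -0.001, 0.615, 0.002, 0]]])

```text
time: 11.42
position: [0.5312, 0.1305, 0.1223]
tcp_rot: [2.998, 0.001, 0.938]
contact_force: [0.6, -0.7, 0.4]
width: 1.003
```

```bash
python3 - <<'E'
from h import *
st();D=des(-90,35,0);print(inc([.6015,.1305,.0255],D))
E
```

```text
t 11.42 p [0.5312 0.1305 0.1223] q [ 0.046 -0.13   2.262 -0.068  0.404  1.671] F [ 0.6 -0.7  0.4] w 1.003
[0.0025, -0.0001, 0.1196, 0.0004, 0.0041, 0.0006]
```

>>> apply_moves(increments=[[[0.002, 0, 0.03, 0, 0.004, 0, 0], [0.002, 0, 0.06, 0, 0.004, 0, 0], [0.002, 0, 0.085, 0, 0.004, 0, 0], [0.002, 0, 0.105, 0, 0.004, 0, 0], [0.002, 0, 0.115, 0, 0.004, 0, 0], [0.002, 0, 0.119, 0, 0.004, 0, 0], [0.002, 0, 0.119, 0, 0.004, 0, 0], [0.002, 0, 0.119, 0, 0.004, 0, 0]]])

```text
time: 12.08
position: [0.6028, 0.1311, 0.0326]
tcp_rot: [2.998, -0.001, 0.932]
contact_force: [0.1, -0.0, 0.9]
width: 0.998
```

```bash
python3 - <<'E'
from h import *
from scipy.optimize import least_squares
st();s=sensors.get_state();print(s["tcp_rot"].round(3))
S=[(.2719,-.5898,.2302,-1.313,.2458,1.5589,0,1.3387),(.4185,.0018,.4501,-.269,-.411,1.786,0,1.768),(.5239,.3416,.1183,.397,.312,1.695,0,1.139),(.587,.1309,.12,.031,.256,1.761,.001,1.125),(.5592,-.0047,.1238,-.212,.158,1.87,0,1.113),(.5635,-.005,.1604,-.21,.118,1.839,0,1.181),(.5312,.1305,.1223,.046,-.13,2.262,-.068,.404),(*s["position"],*s["joints"][:5])]
S=np.array(S)
def fk(a,q):
    A,B,e,L,d1,off,ex=a;q1,q2,q3,q4,q5=q
    Ry=lambda t:R.from_euler("y",t);p=np.array([ex,off,d1])+Ry(q2).apply([0,0,A])
    p=p+Ry(q2+q3).apply([e,0,B]);Rw=Ry(q2+q3)*R.from_euler("z",q4)*Ry(q5);p=p+Rw.apply([0,0,L]);Rz=R.from_euler("z",q1)
    return Rz.apply(p),(Rz*Rw).apply([0,0,1])
f=least_squares(lambda a:np.concatenate([fk(a,r[3:])[0]-r[:3] for r in S]),[.45,.5,0,.27,.3,.11,0]);a=f.x;print(a.round(4),f.fun.reshape(-1,3).round(4))
np.save("fk.npy",a)
for td in(-40,-30,-25,-15):
  for ti in(35,30,25,20):
    D=des(td-90,ti,td);z=D.apply([0,0,1]);p=np.array([.457,-.236,.0345])+.0215*z
    g=least_squares(lambda q:np.r_[fk(a,q)[0]-p,.3*(fk(a,q)[1]-z)],[-.6,.2,2,0,.6]);wr=p-a[3]*z
    print(td,ti,g.x.round(2),g.cost.round(6),"wrist",wr.round(3))
E
```

```text
t 12.08 p [0.6028 0.1311 0.0326] q [ 0.041  0.234  2.097 -0.124  0.209  1.726] F [ 0.1 -0.   0.9] w 0.998
[ 2.998e+00 -1.000e-03  9.320e-01]
[ 4.199e-01  5.691e-01  6.650e-02  2.543e-01  2.740e-01  1.127e-01
 -1.000e-04] [[ 0.0002 -0.0001  0.0001]
 [-0.0001 -0.0003 -0.0001]
 [-0.      0.0002  0.0002]
 [-0.      0.0003  0.0002]
 [-0.0004 -0.0003 -0.0004]
 [ 0.0002  0.0001  0.0002]
 [ 0.0001 -0.0001 -0.0001]
 [-0.0001  0.0001 -0.    ]]
-40 35 [-0.7   0.09  2.32 -0.    0.12] 0.0 wrist [ 0.355 -0.15   0.225]
-40 30 [-0.7   0.09  2.28 -0.    0.24] 0.0 wrist [ 0.368 -0.161  0.236]
-40 25 [-0.7   0.1   2.24 -0.    0.36] 0.0 wrist [ 0.382 -0.173  0.246]
-40 20 [-0.7   0.12  2.2  -0.    0.47] 0.0 wrist [ 0.396 -0.185  0.253]
-30 35 [-0.76  0.08  2.33  0.79  0.19] 0.0 wrist [ 0.341 -0.169  0.225]
-30 30 [-0.75  0.08  2.29  0.42  0.28] 0.0 wrist [ 0.356 -0.178  0.236]
-30 25 [-0.74  0.1   2.25  0.25  0.38] 0.0 wrist [ 0.372 -0.187  0.246]
-30 20 [-0.73  0.12  2.2   0.15  0.48] 0.0 wrist [ 0.388 -0.196  0.253]
-25 35 [-0.79  0.08  2.33  0.93  0.25] 0.0 wrist [ 0.336 -0.18   0.225]
-25 30 [-0.78  0.08  2.29  0.57  0.31] 0.0 wrist [ 0.351 -0.187  0.236]
-25 25 [-0.76  0.1   2.25  0.35  0.4 ] 0.0 wrist [ 0.368 -0.194  0.246]
-25 20 [-0.75  0.12  2.2   0.22  0.49] 0.0 wrist [ 0.385 -0.202  0.253]
-15 35 [-0.85  0.09  2.32  1.02  0.38] 0.0 wrist [ 0.328 -0.201  0.225]
-15 30 [-0.82  0.09  2.28  0.73  0.41] 0.0 wrist [ 0.345 -0.206  0.236]
-15 25 [-0.8   0.1   2.24  0.5   0.46] 0.0 wrist [ 0.362 -0.211  0.246]
-15 20 [-0.78  0.12  2.2   0.34  0.54] 0.0 wrist [ 0.38  -0.215  0.253]
```

Tilt 35° runs into the j5 limit (0.21), so I'll relax to 27° before gripping.

```bash
python3 - <<'E'
from h import *
D=des(-90,27,0);print(inc([.5988,.1305,.0273],D))
a=np.load("fk.npy")
E
```

```text
[-0.0063, 0.0006, 0.002, 0.0023, -0.1318, 0.0001]
```

>>> apply_moves(increments=[[[-0.003, 0.0005, 0, 0.001, -0.07, 0, 0], [-0.006, 0.0005, 0.001, 0.002, -0.132, 0, 0], [-0.006, 0.0005, 0.002, 0.002, -0.132, 0, 0], [-0.006, 0.0005, 0.002, 0.002, -0.132, 0, 0.6], [-0.006, 0.0005, 0.002, 0.002, -0.132, 0, 0.7], [-0.006, 0.0005, 0.002, 0.002, -0.132, 0, 0.7], [-0.006, 0.0005, 0.002, 0.002, -0.132, 0, 0.7], [-0.006, 0.0005, 0.002, 0.002, -0.132, 0, 0.7], [-0.006, 0.0005, 0.002, 0.002, -0.132, 0, 0.7], [-0.006, 0.0005, 0.002, 0.002, -0.132, 0, 0.7]]], newtons=40)

```text
time: 12.92
position: [0.5986, 0.1307, 0.0275]
tcp_rot: [3.055, 0.0, 0.732]
contact_force: [-4.1, 0.6, 5.4]
width: 0.523
```

```bash
python3 - <<'E'
from h import *
st();s=sensors.get_state();print(s["tcp_rot"].round(4));R0=R.from_rotvec(s["tcp_rot"]);print("lift .13:",(R0.inv().apply([0,0,.13])).round(4), "back",R0.inv().apply([-.1,0,.13]).round(4))
E
```

```text
t 12.92 p [0.5986 0.1307 0.0275] q [ 0.037  0.253  2.04  -0.047  0.378  1.647] F [-4.1  0.6  5.4] w 0.523
[3.0548e+00 3.0000e-04 7.3210e-01]
lift .13: [ 0.0589  0.     -0.1159] back [-0.0302  0.     -0.1612]
```

```bash
cat > ik.py <<'E'
from h import *
from scipy.optimize import least_squares
a=np.load("fk.npy")
def fk(q):
    A,B,e,L,d1,off,ex=a;q1,q2,q3,q4,q5=q
    Ry=lambda t:R.from_euler("y",t);p=np.array([ex,off,d1])+Ry(q2).apply([0,0,A])
    p=p+Ry(q2+q3).apply([e,0,B]);Rw=Ry(q2+q3)*R.from_euler("z",q4)*Ry(q5);p=p+Rw.apply([0,0,L]);Rz=R.from_euler("z",q1)
    return Rz.apply(p),(Rz*Rw).apply([0,0,1])
def ik(p,D,q0):
    z=D.apply([0,0,1]);g=least_squares(lambda q:np.r_[fk(q)[0]-p,.3*(fk(q)[1]-z)],q0);return g.x,g.cost
E
python3 - <<'E'
from ik import *
q=sensors.get_state()["joints"][:5]
for p,td in(((.5986,.1307,.14),0),((.53,.06,.15),-5),((.46,-.03,.15),-12),((.44,-.15,.12),-20),((.457,-.215,.075),-20),((.4662,-.2394,.075),-20),((.4662,-.2394,.0195),-20)):
    D=des(td-90,27,td);q,c=ik(np.array(p),D,q);print(p,inc(p,D),"q",q.round(2),round(c,7))
E
```

```text
(0.5986, 0.1307, 0.14) [0.051, 0.0, -0.1003, 0.0002, 0.0008, 0.0002] q [ 0.04  0.04  2.02 -0.03  0.61] 0.0
(0.53, 0.06, 0.15) [-0.0056, 0.0707, -0.1403, -0.0394, 0.0008, 0.078] q [-0.1  -0.18  2.21  0.01  0.64] 0.0
(0.46, -0.03, 0.15) [-0.0681, 0.1607, -0.172, -0.0948, 0.0008, 0.1869] q [-0.35 -0.42  2.39  0.1   0.71] 0.0
(0.44, -0.15, 0.12) [-0.0995, 0.2807, -0.1543, -0.1581, 0.0008, 0.3113] q [-0.65 -0.35  2.4   0.22  0.65] 0.0
(0.457, -0.215, 0.075) [-0.1048, 0.3457, -0.1065, -0.1581, 0.0008, 0.3113] q [-0.76 -0.11  2.31  0.37  0.53] 0.0
(0.4662, -0.2394, 0.075) [-0.0966, 0.3701, -0.1023, -0.1581, 0.0008, 0.3113] q [-0.79 -0.06  2.26  0.39  0.54] 0.0
(0.4662, -0.2394, 0.0195) [-0.1217, 0.3701, -0.0528, -0.1581, 0.0008, 0.3113] q [-0.79  0.08  2.26  0.51  0.41] 0.0
```

>>> apply_moves(increments=[[[0.008, 0, -0.015, 0, 0, 0, 0.7], [0.018, 0, -0.035, 0, 0, 0, 0.7], [0.032, 0, -0.062, 0, 0, 0, 0.7], [0.044, 0, -0.086, 0, 0, 0, 0.7], [0.051, 0.002, -0.1, 0, 0.001, 0, 0.7], [0.032, 0.025, -0.113, -0.013, 0.001, 0.026, 0.7], [0.013, 0.048, -0.127, -0.026, 0.001, 0.052, 0.7], [-0.005, 0.07, -0.14, -0.039, 0.001, 0.078, 0.7], [-0.026, 0.1, -0.151, -0.058, 0.001, 0.114, 0.7], [-0.047, 0.13, -0.161, -0.076, 0.001, 0.15, 0.7], [-0.068, 0.16, -0.172, -0.095, 0.001, 0.187, 0.7], [-0.076, 0.19, -0.168, -0.11, 0.001, 0.218, 0.7], [-0.084, 0.22, -0.163, -0.126, 0.001, 0.249, 0.7], [-0.092, 0.25, -0.159, -0.142, 0.001, 0.28, 0.7], [-0.1, 0.281, -0.154, -0.158, 0.001, 0.311, 0.7], [-0.1, 0.281, -0.154, -0.158, 0.001, 0.311, 0.7], [-0.1, 0.281, -0.154, -0.158, 0.001, 0.311, 0.7]]])

```text
time: 14.33
position: [0.4387, -0.1511, 0.1186]
tcp_rot: [2.933, -0.522, 0.702]
contact_force: [-0.6, 0.5, -0.6]
width: 0.524
```

```bash
python3 - <<'E'
from ik import *
st()
ims=[]
for n in("scene","top"):
    im,d=optics.capture(n);u,v=proj(n,[.46,-.2,.1])[0].astype(int);k=70;v=max(v,k);u=min(max(u,100),460);ims.append(cv2.resize(im[v-k:v+k,u-100:u+100],(600,420)if n=="x" else (420,294),interpolation=cv2.INTER_CUBIC));print(n,u,v)
cv2.imwrite("pics/s6.png",np.vstack(ims))
D=des(-110,27,-20)
for p in ((.457,-.215,.075),(.4662,-.2394,.075),(.4662,-.2394,.0195)): print(inc(p,D))
E
```

```text
t 14.33 p [ 0.4387 -0.1511  0.1186] q [-0.654 -0.346  2.4    0.226  0.648  1.119] F [-0.6  0.5 -0.6] w 0.524
scene 352 195
top 354 235
[0.0146, 0.0554, 0.0569, -0.0007, 0.0006, 0.0005]
[0.0297, 0.0752, 0.0646, -0.0007, 0.0006, 0.0005]
[0.0046, 0.0752, 0.114, -0.0007, 0.0006, 0.0005]
```

View pics/s6.png

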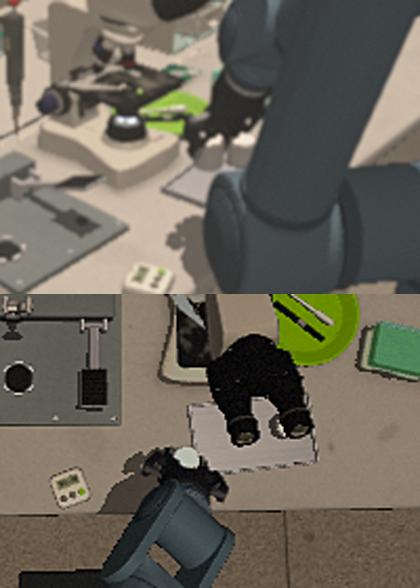

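The pot is held in front of the tray at lower-panel crop (187,458). The tray spans (190–318, 403–472) and the wrist is in front of the eyepieces. Moving in under them.

>>> apply_moves(increments=[[[0.004, 0.014, 0.014, 0, 0, 0, 0.7], [0.008, 0.028, 0.028, 0, 0, 0, 0.7], [0.011, 0.042, 0.042, 0, 0, 0, 0.7], [0.015, 0.055, 0.057, 0, 0, 0, 0.7], [0.022, 0.066, 0.061, 0, 0, 0, 0.7], [0.03, 0.075, 0.065, 0, 0, 0, 0.7], [0.03, 0.075, 0.065, 0, 0, 0, 0.7], [0.03, 0.075, 0.065, 0, 0, 0, 0.7]]])

```text
time: 15.1
position: [0.4672, -0.2384, 0.0749]
tcp_rot: [2.935, -0.514, 0.704]
contact_force: [0.6, 0.6, -1.0]
width: 0.519
```

```bash
python3 - <<'E'
from ik import *
st()
D=des(-110,27,-20)
for p in ((.4662,-.2394,.03),(.4662,-.2394,.0195)): print(inc(p,D))
im,d=optics.capture("scene");w=cloud("scene",d)
for nm,c in(("held",(.457,-.236)),("closed",(.491,-.3435))):
    m=(np.hypot(w[...,0]-c[0],w[...,1]-c[1])<.04)&(w[...,2]>.03)&(w[...,2]<.12)&(im.min(-1)>110);p=w[m]
    if len(p):print(nm,len(p),p.min(0).round(3),p.max(0).round(3))
E
```

```text
t 15.10 p [ 0.4672 -0.2384  0.0749] q [-0.785 -0.056  2.263  0.387  0.536  0.838] F [ 0.6  0.6 -1. ] w 0.519
[-0.0209, 0.0013, 0.0397, -0.0016, 0.0007, 0.002]
[-0.0257, 0.0013, 0.0491, -0.0016, 0.0007, 0.002]
held 17 [ 0.443 -0.244  0.091] [ 0.481 -0.207  0.12 ]
```

No contact. Lowering.

>>> apply_moves(increments=[[[-0.008, 0.001, 0.014, -0.001, 0, 0.001, 0.7], [-0.015, 0.001, 0.027, -0.002, 0, 0.002, 0.7], [-0.019, 0.001, 0.036, -0.002, 0, 0.002, 0.7], [-0.022, 0.001, 0.042, -0.002, 0, 0.002, 0.7], [-0.024, 0.001, 0.046, -0.002, 0, 0.002, 0.7], [-0.0252, 0.001, 0.0482, -0.002, 0, 0.002, 0.7], [-0.0257, 0.001, 0.0491, -0.002, 0, 0.002, 0.7], [-0.0257, 0.001, 0.0491, -0.002, 0, 0.002, 0.7]]])

```text
time: 15.82
position: [0.4663, -0.2387, 0.0198]
tcp_rot: [2.933, -0.516, 0.704]
contact_force: [-0.5, -0.6, -0.7]
width: 0.523
```

```bash
python3 - <<'E'
from ik import *
st();R0=R.from_rotvec(sensors.get_state()["tcp_rot"])
for v in((0,0,-.001),(-.05*np.cos(.35),.05*np.sin(.35),.05)):print(R0.inv().apply(v).round(4))
E
```

```text
t 15.82 p [ 0.4663 -0.2387  0.0198] q [-0.786  0.081  2.265  0.504  0.409  0.707] F [-0.5 -0.6 -0.7] w 0.523
[-0.0005 -0.      0.0009]
[-0.0219 -0.     -0.0672]
```

>>> apply_moves(increments=[[[-0.0005, 0, 0.001, 0, 0, 0, 0.7], [-0.001, 0, 0.002, 0, 0, 0, 0.7], [-0.001, 0, 0.002, 0, 0, 0, 0.7]]])

```text
time: 16.07
position: [0.4671, -0.2393, 0.0194]
tcp_rot: [2.932, -0.515, 0.707]
contact_force: [-10.9, 6.1, 18.7]
width: 0.524
```

Floor contact. Opening partway and backing out along the tool axis.

>>> apply_moves(increments=[[[0, 0, 0, 0, 0, 0, 0.7], [0, 0, 0, 0, 0, 0, 0.7], [0, 0, 0, 0, 0, 0, 0.4], [0, 0, 0, 0, 0, 0, 0.25], [0, 0, 0, 0, 0, 0, 0.25], [0, 0, 0, 0, 0, 0, 0.25], [0, 0, 0, 0, 0, 0, 0.25], [0, 0, -0.01, 0, 0, 0, 0.25], [0, 0, -0.025, 0, 0, 0, 0.25], [0, 0, -0.045, 0, 0, 0, 0.25], [0, 0, -0.07, 0, 0, 0, 0.25], [-0.01, 0, -0.1, 0, 0, 0, 0.25], [-0.02, 0, -0.12, 0, 0, 0, 0.25], [-0.03, -0.03, -0.13, 0, 0, 0, 0.25], [-0.04, -0.07, -0.135, 0, 0, 0, 0.25], [-0.04, -0.11, -0.135, 0, 0, 0, 0.25], [-0.04, -0.15, -0.135, 0, 0, 0, 0.25], [-0.04, -0.19, -0.135, 0, 0, 0, 0.25], [-0.04, -0.22, -0.135, 0, 0, 0, 0.25], [-0.04, -0.22, -0.135, 0, 0, 0, 0.25]]])

```text
time: 17.73
position: [0.4517, 0.0064, 0.1213]
tcp_rot: [2.937, -0.502, 0.709]
contact_force: [0.1, -0.5, 0.3]
width: 0.752
```

```bash
python3 - <<'E'
from ik import *
st();im,d=optics.capture("scene");w=cloud("scene",d)
u,v=proj("scene",[.48,-.2,.03])[0].astype(int);u=min(u,460);print(u,v)
cv2.imwrite("pics/s7.png",cv2.resize(im[v-80:v+80,u-100:u+100],None,fx=3,fy=3,interpolation=cv2.INTER_CUBIC))
for nm,c in(("placed",(.457,-.236)),("closed",(.491,-.3435)),("dish",(.648,.436)),("timer",(.388,.044))):
    m=(np.hypot(w[...,0]-c[0],w[...,1]-c[1])<.045)&(w[...,2]>.012)&(w[...,2]<.06);p=w[m]
    if len(p):print(nm,len(p),((p.min(0)+p.max(0))/2).round(3),p.min(0).round(3),p.max(0).round(3))
E
```

```text
t 17.73 p [0.4517 0.0064 0.1213] q [-0.202 -0.365  2.409 -0.105  0.63   1.777] F [ 0.1 -0.5  0.3] w 0.752
345 211
placed 186 [ 0.457 -0.235  0.033] [ 0.435 -0.258  0.012] [ 0.479 -0.211  0.054]
closed 167 [ 0.491 -0.344  0.033] [ 0.468 -0.369  0.013] [ 0.513 -0.319  0.054]
dish 273 [0.65  0.437 0.016] [0.617 0.407 0.012] [0.682 0.467 0.021]
timer 280 [0.388 0.045 0.018] [0.352 0.01  0.012] [0.423 0.08  0.024]
```

View pics/s7.png

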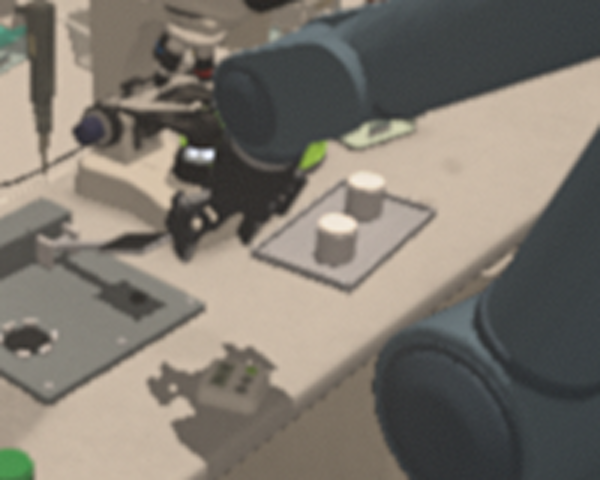

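Both pots stand upright in the tray, at crop (336,238) and (366,195), with equal tops. The timer and dish are unmoved and the arm is free. Handing in.

```bash
python3 -c "
from cell import job;print(job.sign_off())"
```

```text
the job is handed in; nothing more can be done
None
```

The white-lidded pot is closed and standing upright in the free half of the tray, and the job is handed in at about 18 s of the 64 s. I stood the pot in the nest and let go. I then held the pedal at its stop for just over a second, released it, and carried the pot over. For the second grip I tilted the tool back 27° so the wrist stayed clear of the microscope eyepieces overhanging the tray.

**Lid:** its top dropped from about 63 mm to 56 mm in the nest, which is the 12 mm base plate plus 44 mm, so it is fully home. The pedal was up again before I moved the pot.

**Tray:** the placed pot is at about (0.457, −0.235) m. The finished pot shows its earlier position of (0.491, −0.344) m, and both tops are at the same height.

**Other objects:** the dish and timer were within about 2 mm of their first measurements. The arm was clear of everything, with about 0 N of contact force.

**Less clean moments:**
- The fingertips pressed the pedal with about 48 N for a moment at its stop, before I eased to 29 N.
- The pot met the tray floor with about 22 N.
- At 35° of tilt, joint 5 stopped at its lower limit: it read 0.209 against a stated 0.21 rad, before I reduced the tilt.

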